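Lay a crimp applicator frame on its back in the service cradle and latch it

TASK

The applicator frame stands on the open end of its service cradle. Push it over with a gentle push high on the front of its head so that it goes down on its back, then slide it along the cradle between the guide rails until it is fully home against the stop and the spring catch has snapped up behind its head pad. Push gently all the way, never ram it, and leave the spare parts and the hex key lying beside the cradle alone.

Things in the scene. Friction and masses are not known exactly. Their poses are not given: they have to be found in the camera images.
- applicator_frame: Bare C-shaped cast applicator frame, grey-painted, 84 mm deep (x), 98 wide (y), 130 tall (z), 0.65 to 0.95 kg, upright at the start, too wide to grasp. Origin: centre of the sole; x points to its back, z up through the head. Foot z 0-26 mm, head z 96-130, open throat with the ram between. Lying on its back, the flat sole stands upright at the rear to be pushed on, origin 42 mm above the plate.
- head_front (a point): Centre of the flat front of the frame's head (76 mm wide, 34 high), 113 mm above the sole, flush with the front of the foot; the place to push. As the frame tilts over its rear foot edge this point rises; follow it. Mass centre about 36 mm ahead of that edge, 65 mm up: it falls by itself once tilted 30 degrees; pushed low it skids. 26 mm ram boss, 12 mm high, on top of the head.
- head_pad (a point): Centre of the head pad on the frame's back: machined, 98 mm wide, 34 mm long (z 96-130 mm). With a like pad at the foot (z 0-36 mm) it is what the frame lies on; the web between them is set back 8 mm.
- cradle: Service cradle screwed to the bench: slotted bright steel plate 410 x 184 mm, 12 mm thick. Origin: at bench level under the plate, 200 mm from the open end, 210 mm from the stop end; x points along the plate to the stop end, z up. The frame starts on the open end, its back towards the stop end. Tipping the frame takes up to about 12 N, sliding it 3 to 9 N.
- rail_mouth (a point): Middle between the guide rails where they begin, on the plate's top. The rails are 20 mm high, 102 mm apart, and run on 110 mm towards the stop end; over the 48 mm before this point flared mouths narrow from about 140 mm to 102 mm. A frame pushed straight in off-centre wedges there instead of centring itself; fingertips pressed on the sole can steer it sideways by friction.
- stop_scale (a point): Point of the plate's top in the middle of the stop's adjustment range (the cradle's x = 165 mm). Two steel stop posts, 48 mm high with a 40 mm gap for the ram boss, stand on a slide together with the spring catch. The slide is clamped anywhere within 15 mm either way of this point (stop faces); its setting is not measured, so home has to be found by feel.
- catch (a joint): Spring catch on the slide: leaf 40 mm long, 22 wide, in the middle of the plate, rising towards the stop; its end stands 6 mm above the plate, 36 mm before the stop faces. 0 = up, about 0.15 rad = pressed flush by the head pad riding over it (under 4 N more). With the head within 2 mm of the posts it snaps up to 0 behind the head pad and keeps the frame from sliding back.
- spare_punch: Spare crimp punch, small light grey steel block 30 x 60 x 22 mm lying on the bench beside the cradle, on its +y side; origin at the centre of its underside. To be left alone.
- spare_anvil: Spare anvil, small dark steel block 24 x 34 x 30 mm on the bench beside the cradle, on its +y side; origin at the centre of its underside. To be left alone.
- hex_key: Black L-shaped hex key 30 x 84 x 6 mm lying on the bench beside the cradle, on its -y side; origin at the centre of its underside. To be left alone.

How it is judged (in metres and radians):
On the way, in this order (a step that is already met when the one before it is completed fails the run):
1. the frame lies on its back (angle between applicator_frame's own x axis and vertical above 2.95 rad), for 0.2 s.
2. the head pad rides over the catch and presses it down (value of joint catch above 0.08 rad), for 0.05 s.
At the end, for the whole second after the job is handed in: The frame lies flat on its back (within 5 degrees) between the rails, square with them within 0.1 rad and centred within 7 mm, its sole 16 to 53 mm past the cradle's origin (home, wherever the stop is set), the catch up again behind the head pad (below 0.04 rad), and everything at rest (angle between applicator_frame's own x axis and vertical above 3.05 rad and value of joint catch below 0.04 rad and x of applicator_frame in the frame of cradle between 0.016 and 0.053 m and y of applicator_frame in the frame of cradle between -0.007 and 0.007 m and angle between the z axis of applicator_frame and the x axis of cradle, either way round below 0.1 rad and linear speed of applicator_frame below 0.01 m/s); the robot touches nothing.
It fails at once if the robot pushes the frame with more than 30 N (contact force between applicator_frame and the arm above 30 N or contact force between applicator_frame and the fingers above 30 N).
It fails at once if the spare punch, the spare anvil or the hex key is shifted by more than 25 mm (distance of any of spare_punch, spare_anvil, hex_key from where it was at the start of the episode above 0.025 m).
It also fails if it takes over 58 s, if anything falls off the work surface, if the arm or the gripper's body presses on something with over 40 N, if the wrist force passes 120 N, or if a joint passes its speed limit or range.

ROBOT

A 6-joint arm with a two-finger parallel gripper is mounted at the origin on a cart in front of the work surface, level with it; the furniture and walls round the work are solid. World frame = base frame: x ahead of the robot, y to its left, z up, the work surface at z = 0. Lengths are in mm, angles in rad, forces in N, time in s.
With the tool pointing down it reaches from about 400 to 925 mm from the base axis. Payload 12.5 kg.
Tool frame: the origin (TCP) lies midway between the tips of the shut fingers; the grasp point (between the pads) lies 19 mm behind it (env.pinch_z is the z of the grasp point in the tool frame, in mm); z points along the fingers, y is the line along which they close (so a half turn about z gives the same grasp; the last joint's range is limited). The gripper opens to 95 mm and grips with 3 to 60 N. Pads are 20 mm wide; open, the fingers measure 119 mm over their backs; the gripper's body (75 mm by 180 mm) begins 59 mm behind the grasp point.
Start: joints at [-1.428, 0.491, 1.559, -0, 1.092, -0.106], TCP at [153.923, -605.768, 214.661] pointing down, gripper open.
Joint ranges: [-3.1, 3.1], [-0.84, 2.19], [0.05, 2.79], [-1.13, 4.28], [0.06, 2.93], [-2.69, 2.69]. Speed limits (rad/s): [2.22, 2.22, 2.79, 3.14, 3.14, 3.14].

INTERFACE

Orientations are given as [roll, pitch, yaw] about the fixed x, y, z axes, in that order (R = Rz(yaw) Ry(pitch) Rx(roll)).
In Python, from cell import env, eyes gives the robot as it stands.
- The arm moves only by the shell command python3 -m inch 'ROWS'. ROWS is JSON, a list of rows, each a list of 3 entries, a list of its own where there are three numbers: the shift along the tool's x, y, z in units of 60 mm (1.0 is 60 mm), then the turn about the tool's z in units of 5 degrees (1.0 is 5 degrees), then the closure, from -1 (fully open) to 1 (shut). In form: [[[tx, ty, tz], turn, claw], ...]. A call has exactly 10 rows; each row shifts and turns the commanded pose from where the row before left it, along the tool's axes as they then stand; what a row does not reach is not made up. A row lasts 1/8 s, in which the tool goes at most 62.5 mm and 10.7 degrees, less where a joint would pass 70% of its speed; a pose out of reach is approached as far as the arm can. A call is refused whole if a number of a shift passes 1 or a number of a turn 1, either way. A call with a gripper value outside its range is refused whole. The fingers move at their own pace and stop on an object; the grip force is fixed at half the most. Time passes only in rows, so rows that do not move let the fingers close, or fill a call up. It gives the time, the measured TCP pose, the force, the opening and the grip force at its end, in the units of the state.
- env.state(): the state, without advancing time (a new reading comes with each control period).
- eyes.read_camera(name): name is "side" or "top" or "wrist"; returns a dict with "pixels" (480x640x3 uint8, red, green, blue), "fx", "fy", "cx", "cy" (pixels), "distortion" ([k1, k2, p1, p2, k3] as OpenCV has them; the pictures are not rectified), "extrinsics" (4x4, takes a point from world to camera coordinates). Camera axes: x right, y down, z forward; pixel columns grow to the right and rows downward; lengths in mm; the calibration is good to about 2 mm. A picture is of the moment at which its call begins. There is no depth.
- env.job_done(): hands the job in; it is judged then, once.
Trained networks look in a picture, given as the dict that the camera call returned (one of the last four; its "shot" number tells which), for a name from the list of things; names that differ only in an ending like _2 or _b are one class to them, and where a whole thing is asked for, a point or a joint stands for the part that bears it (a point fixed in the world has none). Each returns a list of dicts, best first, with "score" (0 to 1); they miss things now and then, are a little off and sometimes report something else, mostly with a low value. They report only what shows in the picture. A call takes as long as a camera call.
- eyes.boxes_of(name, picture): "centre" ([row, column] in pixels, amid what is visible of it).
- eyes.cut_out(name, picture): "mask" (480x640 bool, what is visible of it) and "centre" ([row, column] in pixels, amid what is visible of it).
- eyes.spot_point(name, picture): "centre" ([row, column] in pixels: a listed point, or the origin of a listed thing).
The state is a dict: "t": time; "joints": joint angles; "qvel": joint speeds; "tau": joint torques, N m; "eef_pos": TCP position; "tcp_rot": TCP orientation; "ft_force": force on the tool from outside, world axes, zero at the start; "moment": the same for the moment, N m; "opening": opening from 0.0 (shut) to 1.0 (fully open); "grip_force": force on a finger pad.
Only numpy, scipy, OpenCV 4.12 (cv2) and the standard library are available. Lean on these libraries where they do the work, as an engineer would, in place of code of your own. Each camera call takes 0.05 s, during which the arm holds its last target. There are 200 camera calls.

## Working session

There is one attempt and no reset: what is moved stays moved. The work goes in short steps, Python scripts to look and compute and a shell command to move; the robot and the scene stay as the last step left them, time stands still between calls to the robot, and variables do not carry over. Pictures are saved under pics/ and viewed, at most 10 in all, crops included, and the job is handed in when it is done.

```bash
ls; mkdir -p pics
cat > h.py <<'E'
import numpy as np, cv2
from cell import env, eyes
def ray(p,rc):
    K=np.array([[p['fx'],0,p['cx']],[0,p['fy'],p['cy']],[0,0,1]])
    u=cv2.undistortPoints(np.array([[[rc[1],rc[0]]]],float),K,np.array(p['distortion'],float))[0,0]
    E=np.array(p['extrinsics']);R=E[:3,:3];o=-R.T@E[:3,3]
    return o,R.T@np.array([u[0],u[1],1])
def atz(p,rc,z):
    o,d=ray(p,rc);return o+d*(z-o[2])/d[2]
def tri(ps):
    A=np.zeros((3,3));b=np.zeros(3)
    for p,rc in ps:
        o,d=ray(p,rc);d/=np.linalg.norm(d);M=np.eye(3)-np.outer(d,d);A+=M;b+=M@o
    return np.linalg.solve(A,b)
def save(p,n): cv2.imwrite('pics/'+n,p['pixels'][:,:,::-1])
E
python3 - <<'E'
from h import *
s=env.state();print(s['t'],s['eef_pos'],s['tcp_rot'],s['ft_force'])
P={n:eyes.read_camera(n) for n in('side','top')}
for n,p in P.items(): save(p,n+'0.png')
for k in ['applicator_frame','head_front','head_pad','cradle','rail_mouth','stop_scale','spare_punch','spare_anvil','hex_key']:
    c={}
    for n,p in P.items():
        r=eyes.spot_point(k,p)
        if r: c[n]=r[0]; print(k,n,np.round(r[0]['centre'],1),round(r[0]['score'],2), [np.round(atz(p,r[0]['centre'],z),0)[:2] for z in(0,12)])
    if len(c)==2: print('  tri',np.round(tri([(P[n],c[n]['centre']) for n in c]),1))
E
```

```text
pics
0.0 [ 153.86513051 -605.50220411  214.04379215] [-3.14044955e+00 -1.04269242e-04  2.48796121e-01] [ 0.77656518  0.08473829 -0.01543719]
applicator_frame side [342.2 362.4] 0.77 [array([451.,  50.]), array([445.,  61.])]
applicator_frame top [326.6 265.4] 0.63 [array([445.,  57.]), array([445.,  56.])]
  tri [446.1  56.8   8. ]
head_front side [299.6 372.1] 0.91 [array([498., -52.]), array([490., -38.])]
head_front top [339.8 240.2] 0.83 [array([423., 101.]), array([423.,  99.])]
  tri [421.2  86.2 121.4]
head_pad side [265.1 362.7] 0.57 [array([ 570., -133.]), array([ 561., -117.])]
head_pad top [303.9 279.3] 0.81 [array([485.,  33.]), array([484.,  32.])]
  tri [475.5  26.9 124.1]
cradle side [290.4 351.2] 0.64 [array([542., -51.]), array([533., -38.])]
cradle top [271.4 327.3] 0.89 [array([543., -53.]), array([541., -52.])]
  tri [543.  -53.   -1.5]
rail_mouth side [267.6 417.1] 0.72 [array([ 483., -190.]), array([ 475., -173.])]
rail_mouth top [242.  356.1] 0.89 [array([ 597., -106.]), array([ 594., -104.])]
  tri [ 524.1 -120.9   44. ]
stop_scale side [237.3 340.7] 0.67 [array([ 664., -192.]), array([ 653., -175.])]
stop_scale top [214.8 395.9] 0.98 [array([ 648., -180.]), array([ 645., -178.])]
  tri [ 648.2 -175.8   12.8]
spare_punch side [296.5 278.9] 0.7 [array([632.,  42.]), array([621.,  54.])]
spare_punch top [221.8 273. ] 0.74 [array([634.,  45.]), array([631.,  45.])]
  tri [632.2  44.4   1.8]
spare_anvil side [324.1 274.7] 0.88 [array([589., 102.]), array([579., 112.])]
spare_anvil top [244.9 237.8] 0.57 [array([591., 109.]), array([589., 107.])]
  tri [588.1 106.5   4.1]
hex_key side [267.2 416.8] 0.58 [array([ 484., -191.]), array([ 476., -174.])]
hex_key top [300.5 402.7] 0.56 [array([ 490., -187.]), array([ 490., -185.])]
  tri [ 4.870e+02 -1.886e+02  3.000e-01]
```

Run:
```python
import cv2,numpy as np
a=cv2.imread('pics/side0.png');b=cv2.imread('pics/top0.png')
cv2.imwrite('pics/both.png',np.hstack([a[180:420,180:580],b[160:400,180:580]]))
```

```text
(no output)
```

View pics/both.png

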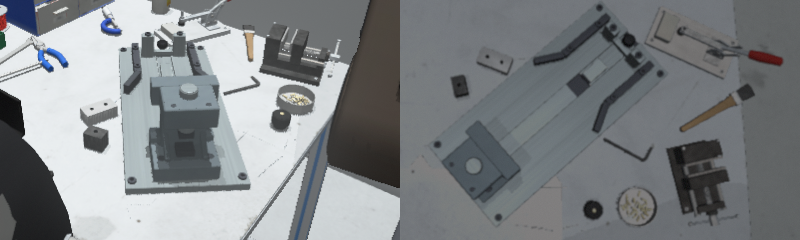

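The frame stands at the lower-left (open) end of the cradle (top crop ~(473,165)), with the stop at the upper right (crop ~(630,50)) and the rails ahead of it. Punch and anvil lie on the +y side, hex key on the -y side. Next I refine the cradle axis and the frame's pose.

Run:
```python
from h import *
T=[];S=[]
for i in range(2):
    p=eyes.read_camera('top')
    m=eyes.cut_out('cradle',p)[0]['mask'].astype(np.uint8)
    f=eyes.cut_out('applicator_frame',p)[0]['mask'].astype(np.uint8)
    c=max(cv2.findContours(m,0,1)[0],key=cv2.contourArea)
    hull=cv2.convexHull(c)[:,0,:]
    W=np.array([atz(p,(v,u),12)[:2] for u,v in hull],np.float32)
    r=cv2.minAreaRect(W);print(r, np.round(cv2.boxPoints(r)))
    c=max(cv2.findContours(f,0,1)[0],key=cv2.contourArea)
    W=np.array([atz(p,(v,u),142)[:2] for u,v in cv2.convexHull(c)[:,0,:]],np.float32)
    print('frame hull@142',cv2.minAreaRect(W))
    q=eyes.read_camera('side')
    for k in ['applicator_frame','head_front','cradle','rail_mouth','stop_scale']:
        a=eyes.spot_point(k,p);b=eyes.spot_point(k,q)
        print(k,a and np.round(atz(p,a[0]['centre'],{'head_front':125,'cradle':0}.get(k,12)),1), a and b and np.round(tri([(p,a[0]['centre']),(q,b[0]['centre'])]),1))
```

```text
((546.295654296875, -56.88969421386719), (185.04502868652344, 410.04888916015625), 40.622764587402344) [[ 343.   38.]
 [ 610. -273.]
 [ 750. -152.]
 [ 483.  159.]]
frame hull@142 ((448.68646240234375, 57.608154296875), (98.98403930664062, 84.01956939697266), 41.262306213378906)
applicator_frame [447.2  59.4  12. ] [448.1  59.8  13. ]
head_front [421.2  88.1 125. ] [419.1  87.7 118.9]
cradle [550.9 -53.8   0. ] [547.  -56.7  -7.1]
rail_mouth [ 602.1 -112.5   12. ] [ 596.7 -114.    18.1]
stop_scale [ 650.6 -176.5   12. ] [ 651.7 -176.8    9.3]
((547.324951171875, -56.13490295410156), (187.66708374023438, 411.0689392089844), 40.94179916381836) [[ 342.   38.]
 [ 611. -273.]
 [ 753. -150.]
 [ 484.  161.]]
frame hull@142 ((448.46728515625, 58.020477294921875), (101.44319152832031, 86.36811828613281), 42.05018615722656)
applicator_frame [448.   60.6  12. ] [447.5  60.4  10. ]
head_front [419.8  84.8 125. ] [418.8  84.7 121. ]
cradle [544.1 -45.8   0. ] [539.5 -47.4   7.3]
rail_mouth [ 603.  -108.9   12. ] [ 594.3 -111.    23.2]
stop_scale [ 652.9 -175.2   12. ] [ 652.8 -177.4    4.8]
```

```bash
cat >> h.py <<'E'
D=np.array([.651,-.759]);Y=np.array([.759,.651]);O=np.array([543.4,-52.8])
def toC(p): v=np.array(p[:2])-O; return np.array([v@D,v@Y,p[2]])
def fromC(x,y): return O+x*D+y*Y
E
python3 - <<'E'
from h import *
s=env.state();x,y,z=s['eef_pos'];yaw=s['tcp_rot'][2]
t=fromC(-228,0);r0,a0=np.hypot(x,y),np.arctan2(y,x);r1,a1=np.hypot(*t),np.arctan2(t[1],t[0])
dy=np.radians(130.65)-yaw;print(np.degrees(dy)/5)
cur=np.array([x,y]);N=24
for i in range(1,N+1):
    u=min(1,i/22);r=r0+(r1-r0)*u;a=a0+(a1-a0)*u
    p=np.array([r*np.cos(a),r*np.sin(a)]);d=p-cur
    tx=np.array([np.cos(yaw),np.sin(yaw)]);ty=np.array([np.sin(yaw),-np.cos(yaw)])
    row=np.round([d@tx/60,d@ty/60],2);cur=cur+60*(row[0]*tx+row[1]*ty)
    print('[[%g,%g,0],-1,-0.2],'%tuple(row));yaw+=np.radians(5) if i<=23 else 0
E
```

```text
23.27896122930286
[[0.75,-0.19,0],-1,-0.2],
[[0.75,-0.18,0],-1,-0.2],
[[0.73,-0.16,0],-1,-0.2],
[[0.73,-0.16,0],-1,-0.2],
[[0.71,-0.15,0],-1,-0.2],
[[0.71,-0.14,0],-1,-0.2],
[[0.69,-0.13,0],-1,-0.2],
[[0.69,-0.12,0],-1,-0.2],
[[0.67,-0.11,0],-1,-0.2],
[[0.67,-0.1,0],-1,-0.2],
[[0.65,-0.1,0],-1,-0.2],
[[0.65,-0.08,0],-1,-0.2],
[[0.63,-0.08,0],-1,-0.2],
[[0.62,-0.08,0],-1,-0.2],
[[0.62,-0.06,0],-1,-0.2],
[[0.6,-0.06,0],-1,-0.2],
[[0.59,-0.06,0],-1,-0.2],
[[0.58,-0.05,0],-1,-0.2],
[[0.57,-0.04,0],-1,-0.2],
[[0.55,-0.04,0],-1,-0.2],
[[0.55,-0.03,0],-1,-0.2],
[[0.54,-0.03,0],-1,-0.2],
[[-0,0,0],-1,-0.2],
[[-0.01,0,0],-1,-0.2],
```

```bash
python3 -m inch '[[[0.75,-0.19,0],-1,0.2],[[0.75,-0.18,0],-1,0.2],[[0.73,-0.16,0],-1,0.2],[[0.73,-0.16,0],-1,0.2],[[0.71,-0.15,0],-1,0.2],[[0.71,-0.14,0],-1,0.2],[[0.69,-0.13,0],-1,0.2],[[0.69,-0.12,0],-1,0.2],[[0.67,-0.11,0],-1,0.2],[[0.67,-0.1,0],-1,0.2]]'
python3 -m inch '[[[0.65,-0.1,0],-1,0.2],[[0.65,-0.08,0],-1,0.2],[[0.63,-0.08,0],-1,0.2],[[0.62,-0.08,0],-1,0.2],[[0.62,-0.06,0],-1,0.2],[[0.6,-0.06,0],-1,0.2],[[0.59,-0.06,0],-1,0.2],[[0.58,-0.05,0],-1,0.2],[[0.57,-0.04,0],-1,0.2],[[0.55,-0.04,0],-1,0.2]]'
python3 -m inch '[[[0.55,-0.03,0],-1,0.2],[[0.54,-0.03,0],-1,0.2],[[0,0,0],-1,0.2],[[0,0,0],-0.28,0.2],[[0,0,0],0,0.2],[[0,0,0],0,0.2],[[0,0,0],0,0.2],[[0,0,0],0,0.2],[[0,0,0],0,0.2],[[0,0,0],0,0.2]]'
cat > st.py <<'E'
from h import *
s=env.state();f=np.array(s['ft_force'])
print('t',round(s['t'],2),'C',np.round(toC(s['eef_pos']),1),'rot',np.round(np.degrees(s['tcp_rot']),1),'F_c',np.round([f[:2]@D,f[:2]@Y,f[2]],1),'op',round(s['opening'],2))
E
python3 st.py
```

```text
t: 3.65
eef_pos: [440.9, -291.4, 214.7]
tcp_rot: [3.141, 0.0, 1.124]
ft_force: [0.5, -0.4, -0.1]
opening: 0.4
grip_force: 0.0
t: 4.9
eef_pos: [427.0, 64.8, 214.7]
tcp_rot: [3.141, 0.0, 1.997]
ft_force: [0.6, 0.7, 0.3]
opening: 0.399
grip_force: 0.0
t: 6.15
eef_pos: [394.7, 120.4, 214.6]
tcp_rot: [-3.142, 0.0, 2.28]
ft_force: [0.4, 0.0, -0.3]
opening: 0.403
grip_force: 0.0
t 6.15 C [-2.283e+02 -1.000e-01  2.146e+02] rot [-180.     0.   130.6] F_c [ 0.2  0.3 -0.3] op 0.4
```

```bash
python3 -m inch '[[[0,0,0.4],0,0.2],[[0,0,0.4],0,0.2],[[0,0,0.4],0,0.2],[[0,0,0.35],0,0.2],[[0,0,0],0,0.2],[[-0.1,0,0],0,0.2],[[-0.08,0,0],0,0.2],[[-0.06,0,0],0,0.2],[[0,0,0],0,0.2],[[0,0,0],0,0.2]]'; python3 st.py
python3 - <<'E'
from h import *
save(eyes.read_camera('side'),'s1.png')
import cv2
a=cv2.imread('pics/s1.png');cv2.imwrite('pics/s1c.png',a[180:420,200:520])
E
```

```text
t: 7.4
eef_pos: [404.1, 109.5, 121.7]
tcp_rot: [3.142, 0.0, 2.28]
ft_force: [0.1, 1.0, -0.1]
opening: 0.4
grip_force: 0.0
t 7.4 C [-2.139e+02 -1.000e-01  1.217e+02] rot [180.    0.  130.6] F_c [-0.7  0.7 -0.1] op 0.4
```

View pics/s1c.png

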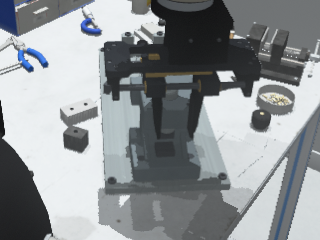

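```bash
python3 -m inch '[[[-0.05,0,0],0,0.2],[[-0.05,0,0],0,0.2],[[-0.03,0,0],0,0.2],[[-0.03,0,0],0,0.2],[[0,0,0],0,0.2],[[0,0,0],0,0.2],[[0,0,0],0,0.2],[[0,0,0],0,0.2],[[0,0,0],0,0.2],[[0,0,0],0,0.2]]'; python3 st.py
```

```text
t: 8.7
eef_pos: [410.4, 102.3, 121.6]
tcp_rot: [-3.142, 0.0, 2.28]
ft_force: [-0.3, 0.6, 0.5]
opening: 0.398
grip_force: 0.0
t 8.7 C [-204.3   -0.   121.6] rot [-180.     0.   130.7] F_c [-0.7  0.2  0.5] op 0.4
```

```bash
python3 -m inch '[[[-0.04,0,0],0,0.2],[[-0.04,0,0],0,0.2],[[-0.04,0,0],0,0.2],[[-0.04,0,-0.01],0,0.2],[[-0.04,0,-0.02],0,0.2],[[-0.04,0,-0.02],0,0.2],[[-0.04,0,-0.03],0,0.2],[[-0.04,0,-0.03],0,0.2],[[0,0,0],0,0.2],[[0,0,0],0,0.2]]'; python3 st.py
```

```text
t: 9.95
eef_pos: [422.8, 87.7, 128.1]
tcp_rot: [-3.141, -0.0, 2.28]
ft_force: [-1.4, 3.3, 1.7]
opening: 0.401
grip_force: 1.9
t 9.95 C [-1.851e+02 -1.000e-01  1.281e+02] rot [-180.    -0.   130.6] F_c [-3.4  1.1  1.7] op 0.4
```

```bash
python3 -m inch '[[[-0.05,0,-0.03],0,0.2],[[-0.05,0,-0.03],0,0.2],[[-0.05,0,-0.03],0,0.2],[[-0.05,0,-0.03],0,0.2],[[-0.05,0,-0.03],0,0.2],[[-0.05,0,-0.03],0,0.2],[[-0.05,0,-0.02],0,0.2],[[-0.05,0,-0.02],0,0.2],[[0,0,0],0,0.2],[[0,0,0],0,0.2]]'; python3 st.py
python3 - <<'E'
from h import *
p=eyes.read_camera('side');q=eyes.read_camera('top')
for k in ['applicator_frame','head_front','head_pad']:
    a=eyes.spot_point(k,p);b=eyes.spot_point(k,q)
    if a and b: print(k,np.round(toC(tri([(p,a[0]['centre']),(q,b[0]['centre'])])),1))
cv2.imwrite('pics/s2c.png',p['pixels'][180:420,200:520,::-1])
E
```

```text
t: 11.2
eef_pos: [438.5, 69.5, 141.4]
tcp_rot: [-3.142, 0.0, 2.28]
ft_force: [0.2, 0.0, 0.3]
opening: 0.398
grip_force: 0.4
t 11.2 C [-161.1   -0.   141.4] rot [-180.     0.   130.7] F_c [0.1 0.2 0.3] op 0.4
head_pad [-46.7  50.1 127.2]
```

View pics/s2c.png

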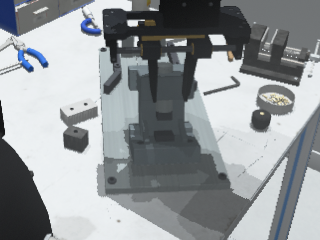

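The fingers sit at ~(155,95) and (190,95). The frame's foot, around (160,140), seems to be tipped, but it isn't clear, so I'll look closer.

Run:
```python
from h import *
p=eyes.read_camera('side');q=eyes.read_camera('top')
a=cv2.resize(p['pixels'][220:400,290:450,::-1],None,fx=2.5,fy=2.5,interpolation=2);b=cv2.resize(q['pixels'][200:380,200:360,::-1],None,fx=2.5,fy=2.5,interpolation=2)
cv2.imwrite('pics/s3.png',cv2.convertScaleAbs(np.hstack([a,b]),alpha=1.8,beta=20))
```

```text
(no output)
```

View pics/s3.png

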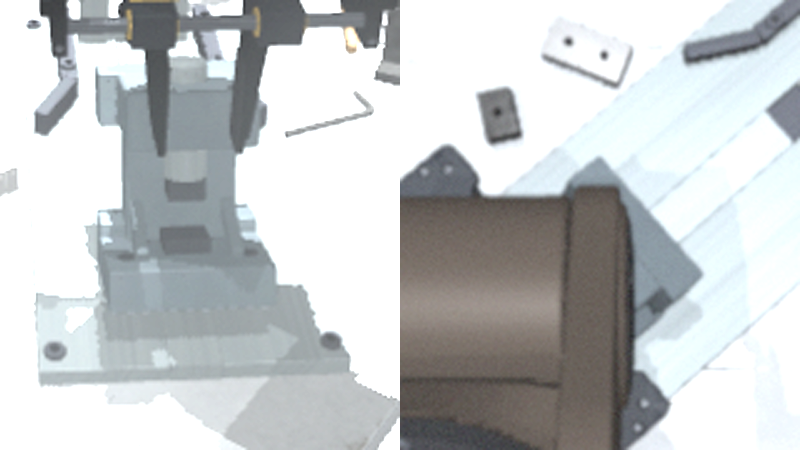

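```bash
python3 -m inch '[[[-0.06,0,-0.03],0,0.2],[[-0.06,0,-0.03],0,0.2],[[-0.06,0,-0.02],0,0.2],[[-0.06,0,-0.02],0,0.2],[[-0.06,0,-0.02],0,0.2],[[-0.06,0,-0.01],0,0.2],[[-0.06,0,-0.01],0,0.2],[[-0.06,0,-0.01],0,0.2],[[0,0,0],0,0.2],[[0,0,0],0,0.2]]'; python3 st.py
python3 - <<'E'
from h import *
p=eyes.read_camera('side');q=eyes.read_camera('top')
a=cv2.resize(p['pixels'][220:400,290:450,::-1],None,fx=2.5,fy=2.5,interpolation=2);b=cv2.resize(q['pixels'][200:380,200:360,::-1],None,fx=2.5,fy=2.5,interpolation=2)
cv2.imwrite('pics/s4.png',cv2.convertScaleAbs(np.hstack([a,b]),alpha=1.8,beta=20))
E
```

```text
t: 12.95
eef_pos: [457.2, 47.6, 150.4]
tcp_rot: [-3.141, -0.0, 2.28]
ft_force: [0.2, -0.2, 0.3]
opening: 0.401
grip_force: 0.0
t 12.95 C [-1.323e+02 -1.000e-01  1.504e+02] rot [-180.    -0.   130.7] F_c [ 0.2 -0.   0.3] op 0.4
```

View pics/s4.png

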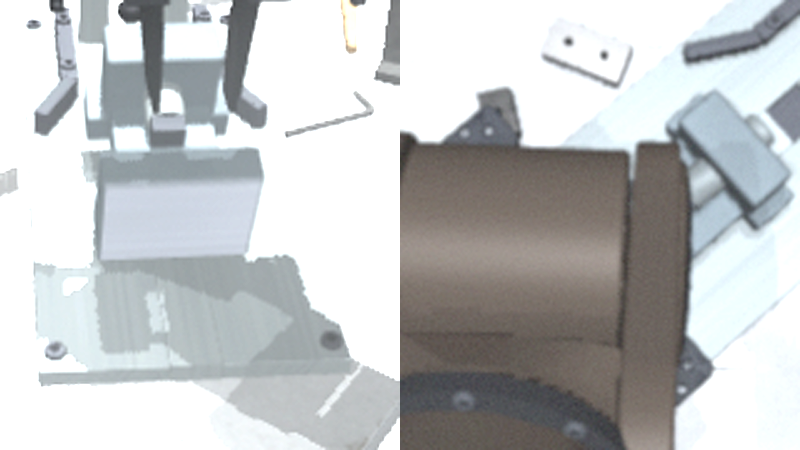

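The frame is down on its back, with the light sole facing the robot: bottom corners at side-crop (100,258) and (247,258), head pointing at the stop. Now I retreat and measure its lateral offset and yaw.

```bash
python3 - <<'E'
from h import *
p=eyes.read_camera('side');q=eyes.read_camera('top')
L=toC(atz(p,(323.2,330),12));R=toC(atz(p,(323.2,388.8),12));print(L,R,np.degrees(np.arctan2(R[0]-L[0],L[1]-R[1])))
for k in ['applicator_frame','head_pad','head_front']:
    a=eyes.spot_point(k,p);b=eyes.spot_point(k,q)
    print(k,a and np.round(toC(atz(p,a[0]['centre'],54)),1),b and np.round(toC(atz(q,b[0]['centre'],54)),1))
m=eyes.cut_out('applicator_frame',p)[0]['mask'].astype(np.uint8)
E
python3 -m inch '[[[0.15,0,0],0,0.2],[[0.15,0,0],0,0.2],[[0,0,0.3],0,0.2],[[0,0,0.3],0,0.2],[[0,0,0.3],0,0.2],[[0,0,0.3],0,0.2],[[0,0,0.3],0,0.2],[[0,0,0.23],0,0.2],[[0,0,0],0,0.2],[[0,0,0],0,0.2]]'; python3 st.py
```

```text
[-103.91378307   45.59719      12.        ] [-108.40804389  -49.03338001   12.        ] -2.719087870590853
applicator_frame [-100.3    0.9   54. ] []
head_pad [] []
head_front [ 73.8 -12.5  54. ] [21.8  4.9 54. ]
t: 14.75
eef_pos: [445.7, 61.4, 47.0]
tcp_rot: [3.141, 0.0, 2.281]
ft_force: [-0.8, -0.8, 0.3]
opening: 0.398
grip_force: 0.0
t 14.75 C [-150.2    0.2   47. ] rot [180.    0.  130.7] F_c [ 0.1 -1.1  0.3] op 0.4
```

```bash
python3 -m inch '[[[-0.1,0,0],0,0.2],[[-0.1,0,0],0,0.2],[[-0.1,0,0],0,0.2],[[-0.1,0,0],0,0.2],[[-0.05,0,0],0,0.2],[[-0.05,0,0],0,0.2],[[-0.05,0,0],0,0.2],[[-0.05,0,0],0,0.2],[[-0.05,0,0],0,0.2],[[-0.05,0,0],0,0.2]]'; python3 st.py
python3 -m inch '[[[-0.05,0,0],0,0.2],[[-0.05,0,0],0,0.2],[[-0.05,0,0],0,0.2],[[-0.05,0,0],0,0.2],[[-0.05,0,0],0,0.2],[[-0.05,0,0],0,0.2],[[0,0,0],0,0.2],[[0,0,0],0,0.2],[[0,0,0],0,0.2],[[0,0,0],0,0.2]]'; python3 st.py
python3 - <<'E'
from h import *
p=eyes.read_camera('side');q=eyes.read_camera('top')
for k in ['applicator_frame','head_pad','head_front']:
    a=eyes.spot_point(k,p);b=eyes.spot_point(k,q)
    print(k,a and np.round(toC(atz(p,a[0]['centre'],54)),1),b and np.round(toC(atz(q,b[0]['centre'],54)),1))
a=cv2.resize(p['pixels'][220:400,290:450,::-1],None,fx=2.5,fy=2.5,interpolation=2);b=cv2.resize(q['pixels'][200:380,260:420,::-1],None,fx=2.5,fy=2.5,interpolation=2)
cv2.imwrite('pics/s5.png',cv2.convertScaleAbs(np.hstack([a,b]),alpha=1.8,beta=20))
E
```

```text
t: 16.0
eef_pos: [471.9, 29.9, 46.6]
tcp_rot: [-3.14, -0.002, 2.281]
ft_force: [-5.2, 6.8, 5.1]
opening: 0.401
grip_force: 4.2
t 16.0 C [-109.3   -0.5   46.6] rot [-1.799e+02 -1.000e-01  1.307e+02] F_c [-8.5  0.5  5.1] op 0.4
t: 17.25
eef_pos: [483.7, 16.1, 46.6]
tcp_rot: [-3.14, -0.001, 2.28]
ft_force: [-4.6, 2.9, 3.7]
opening: 0.399
grip_force: 2.4
t 17.25 C [-91.1  -0.5  46.6] rot [-1.799e+02 -1.000e-01  1.307e+02] F_c [-5.2 -1.6  3.7] op 0.4
applicator_frame [-82.9   0.6  54. ] []
head_pad [] []
head_front [] [46.6  6.4 54. ]
```

View pics/s5.png

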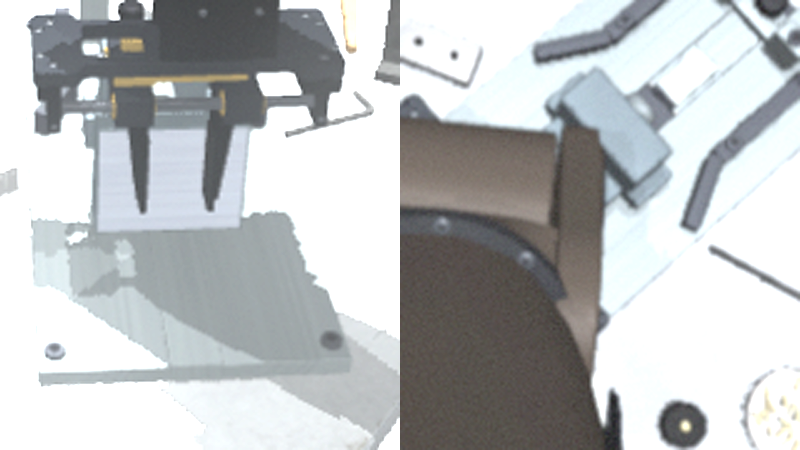

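Run:
```python
from h import *
q=eyes.read_camera('top')
def g(x,y,z): return np.round(toC(atz(q,(200+y/2.5,260+(x-400)/2.5),z)),1)
for n,x,y,z in [('headL',598,68,96),('headR',668,150,96),('flareL',537,48,32),('flareR',690,228,32),('bendL',622,20,32),('bendR',730,148,32),('padL',553,108,46),('padR',640,207,46)]: print(n,g(x,y,z))
```

```text
headL [50.8 35.6 96. ]
headR [ 49.3 -34.7  96. ]
flareL [40.1 81.8 32. ]
flareR [ 37.  -83.2  32. ]
bendL [99.4 58.  32. ]
bendR [ 95.7 -60.1  32. ]
padL [18.3 40.4 46. ]
padR [ 18.4 -49.9  46. ]
```

Head edge is square to within ~1.2° and centred within ~1.5 mm of the rails. Continuing into the mouth.

```bash
python3 -m inch '[[[-0.04,0,0],0,0.2],[[-0.04,0,0],0,0.2],[[-0.04,0,0],0,0.2],[[-0.04,0,0],0,0.2],[[-0.04,0,0],0,0.2],[[-0.04,0,0],0,0.2],[[-0.04,0,0],0,0.2],[[-0.04,0,0],0,0.2],[[-0.04,0,0],0,0.2],[[-0.04,0,0],0,0.2]]'; python3 st.py
python3 - <<'E'
from h import *
q=eyes.read_camera('top')
b=cv2.resize(q['pixels'][190:310,300:430,::-1],None,fx=5,fy=5,interpolation=2)
cv2.imwrite('pics/s6.png',cv2.convertScaleAbs(b,alpha=1.8,beta=20))
E
```

```text
t: 18.95
eef_pos: [499.0, -1.8, 46.6]
tcp_rot: [-3.14, -0.002, 2.281]
ft_force: [-5.7, 6.5, 4.8]
opening: 0.4
grip_force: 4.3
t 18.95 C [-67.6  -0.5  46.6] rot [-1.799e+02 -1.000e-01  1.307e+02] F_c [-8.7 -0.1  4.8] op 0.4
```

View pics/s6.png

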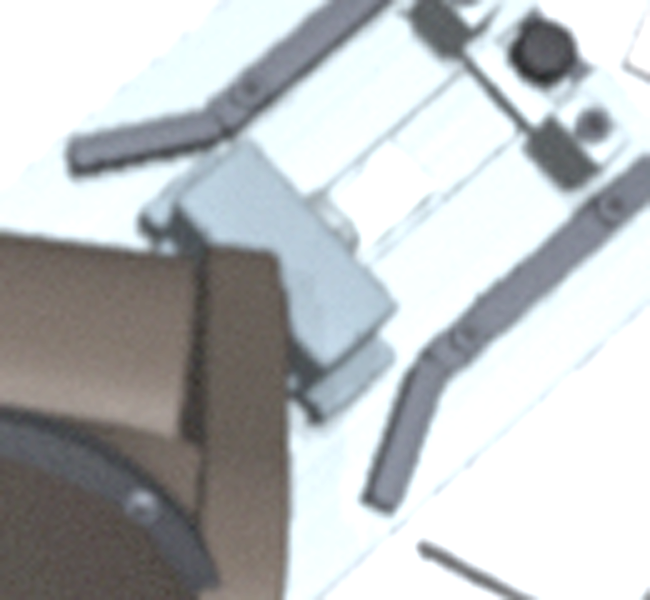

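Run:
```python
from h import *
q=eyes.read_camera('top')
def g(x,y,z): return np.round(toC(atz(q,(190+y/5,300+x/5),z)),1)
for n,x,y,z in [('headL',245,143,96),('headR',397,308,96),('backL',178,205,96),('backR',318,366,96),('bendL',236,127,32),('railL2',390,5,32),('bendR',432,348,32),('railR2',640,165,32),('postL',440,60,60),('postR',570,190,60)]: print(n,g(x,y,z))
```

```text
headL [72.6 36.  96. ]
headR [ 73.7 -37.5  96. ]
backL [42.1 34.7 96. ]
backR [ 41.4 -34.8  96. ]
bendL [88.2 49.7 32. ]
railL2 [160.2  47.4  32. ]
bendR [ 87.8 -54.2  32. ]
railR2 [188.6 -54.2  32. ]
postL [151.6  18.1  60. ]
postR [154.7 -45.   60. ]
```

```bash
python3 -m inch '[[[-0.03,0,0],0,0.2],[[-0.03,0,0],0,0.2],[[-0.03,0,0],0,0.2],[[-0.03,0,0],0,0.2],[[-0.03,0,0],0,0.2],[[-0.03,0,0],0,0.2],[[-0.03,0,0],0,0.2],[[0,0,0],0,0.2],[[0,0,0],0,0.2],[[0,0,0],0,0.2]]'; python3 st.py
```

```text
t: 20.3
eef_pos: [507.4, -11.5, 46.6]
tcp_rot: [-3.14, -0.002, 2.281]
ft_force: [-4.8, 4.2, 5.2]
opening: 0.4
grip_force: 3.3
t 20.3 C [-54.8  -0.4  46.6] rot [-1.799e+02 -1.000e-01  1.307e+02] F_c [-6.3 -0.9  5.2] op 0.4
```

```bash
python3 -m inch '[[[-0.03,0,0],0,0.2],[[-0.03,0,0],0,0.2],[[-0.03,0,0],0,0.2],[[-0.03,0,0],0,0.2],[[-0.03,0,0],0,0.2],[[0,0,0],0,0.2],[[0,0,0],0,0.2],[[0,0,0],0,0.2],[[0,0,0],0,0.2],[[0,0,0],0,0.2]]'; python3 st.py
```

```text
t: 21.55
eef_pos: [512.8, -18.0, 46.6]
tcp_rot: [-3.14, -0.003, 2.281]
ft_force: [-6.9, 7.3, 6.7]
opening: 0.404
grip_force: 4.9
t 21.55 C [-46.4  -0.6  46.6] rot [-179.9   -0.2  130.7] F_c [-10.   -0.5   6.7] op 0.4
```

Run:
```python
from h import *
q=eyes.read_camera('top')
b=cv2.resize(q['pixels'][190:310,300:430,::-1],None,fx=5,fy=5,interpolation=2)
cv2.imwrite('pics/s7.png',cv2.convertScaleAbs(b,alpha=1.8,beta=20))
```

```text
(no output)
```

View pics/s7.png

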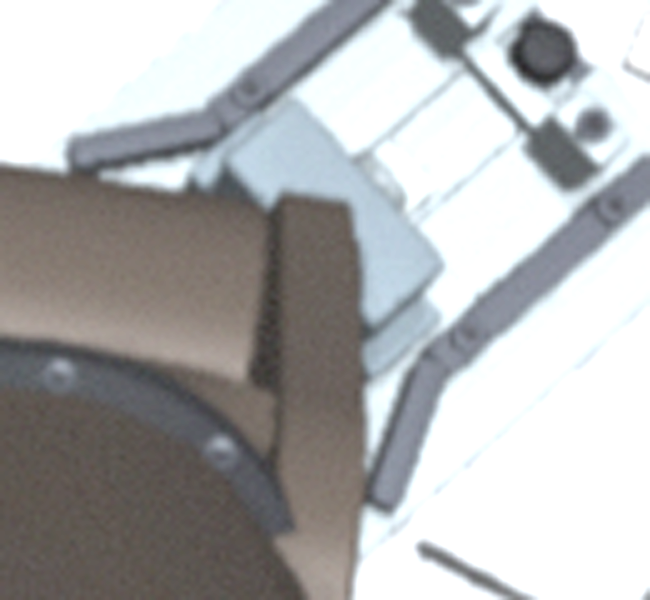

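The head's leading edge, (293,98)–(443,265), is now past the rail bends and between the rails, slightly to the +y side. I'll push on with a slight -y bias.

```bash
python3 -m inch '[[[-0.03,-0.01,0],0,0.2],[[-0.03,-0.01,0],0,0.2],[[-0.03,-0.01,0],0,0.2],[[-0.03,0,0],0,0.2],[[-0.03,0,0],0,0.2],[[-0.03,0,0],0,0.2],[[-0.03,0,0],0,0.2],[[-0.03,0,0],0,0.2],[[0,0,0],0,0.2],[[0,0,0],0,0.2]]'; python3 st.py
```

```text
t: 22.85
eef_pos: [521.2, -30.3, 46.6]
tcp_rot: [-3.14, -0.002, 2.28]
ft_force: [-4.0, 5.0, 4.8]
opening: 0.4
grip_force: 3.4
t 22.85 C [-31.5  -2.2  46.6] rot [-1.799e+02 -1.000e-01  1.307e+02] F_c [-6.4  0.2  4.8] op 0.4
```

```bash
python3 -m inch '[[[-0.03,0,0],0,0.2],[[-0.03,0,0],0,0.2],[[-0.03,0,0],0,0.2],[[-0.03,0,0],0,0.2],[[-0.03,0,0],0,0.2],[[-0.03,0,0],0,0.2],[[-0.03,0,0],0,0.2],[[-0.03,0,0],0,0.2],[[0,0,0],0,0.2],[[0,0,0],0,0.2]]'; python3 st.py
```

```text
t: 24.1
eef_pos: [530.7, -41.2, 46.6]
tcp_rot: [-3.14, -0.002, 2.281]
ft_force: [-4.8, 4.5, 4.5]
opening: 0.399
grip_force: 3.4
t 24.1 C [-17.1  -2.1  46.6] rot [-1.799e+02 -1.000e-01  1.307e+02] F_c [-6.5 -0.8  4.5] op 0.4
```

```bash
python3 -m inch '[[[-0.03,0,0],0,0.2],[[-0.03,0,0],0,0.2],[[-0.03,0,0],0,0.2],[[-0.03,0,0],0,0.2],[[-0.03,0,0],0,0.2],[[-0.03,0,0],0,0.2],[[-0.03,0,0],0,0.2],[[-0.03,0,0],0,0.2],[[-0.03,0,0],0,0.2],[[0,0,0],0,0.2]]'; python3 st.py
```

```text
t: 25.35
eef_pos: [541.2, -53.5, 46.6]
tcp_rot: [-3.14, -0.002, 2.281]
ft_force: [-5.1, 5.1, 4.9]
opening: 0.399
grip_force: 3.5
t 25.35 C [-0.9 -2.1 46.6] rot [-1.799e+02 -1.000e-01  1.307e+02] F_c [-7.2 -0.5  4.9] op 0.4
```

```bash
python3 -m inch '[[[-0.03,0,0],0,0.2],[[-0.03,0,0],0,0.2],[[-0.03,0,0],0,0.2],[[-0.03,0,0],0,0.2],[[-0.03,0,0],0,0.2],[[-0.03,0,0],0,0.2],[[0,0,0],0,0.2],[[0,0,0],0,0.2],[[0,0,0],0,0.2],[[0,0,0],0,0.2]]'; python3 st.py
```

```text
t: 26.6
eef_pos: [548.2, -61.7, 46.6]
tcp_rot: [-3.14, -0.002, 2.281]
ft_force: [-5.2, 5.7, 5.5]
opening: 0.402
grip_force: 3.5
t 26.6 C [ 9.9 -2.1 46.6] rot [-1.799e+02 -1.000e-01  1.307e+02] F_c [-7.7 -0.2  5.5] op 0.4
```

```bash
python3 -m inch '[[[-0.01,0,0],0,0.2],[[-0.01,0,0],0,0.2],[[-0.01,0,0],0,0.2],[[-0.01,0,0],0,0.2],[[0,0,0],0,0.2],[[0,0,0],0,0.2],[[0,0,0],0,0.2],[[0,0,0],0,0.2],[[0,0,0],0,0.2],[[0,0,0],0,0.2]]'; python3 st.py
```

```text
t: 27.85
eef_pos: [549.7, -63.3, 46.6]
tcp_rot: [-3.14, -0.003, 2.281]
ft_force: [-5.7, 6.1, 6.1]
opening: 0.403
grip_force: 4.2
t 27.85 C [12.  -2.1 46.6] rot [-1.799e+02 -1.000e-01  1.307e+02] F_c [-8.3 -0.3  6.1] op 0.4
```

Run:
```python
from h import *
p=eyes.read_camera('side');q=eyes.read_camera('top')
a=cv2.resize(p['pixels'][200:330,290:450,::-1],None,fx=2.5,fy=2.5,interpolation=2);b=cv2.resize(q['pixels'][170:300,330:490,::-1],None,fx=2.5,fy=2.5,interpolation=2)
cv2.imwrite('pics/s8.png',cv2.convertScaleAbs(np.hstack([a,b]),alpha=1.8,beta=20))
```

```text
(no output)
```

View pics/s8.png

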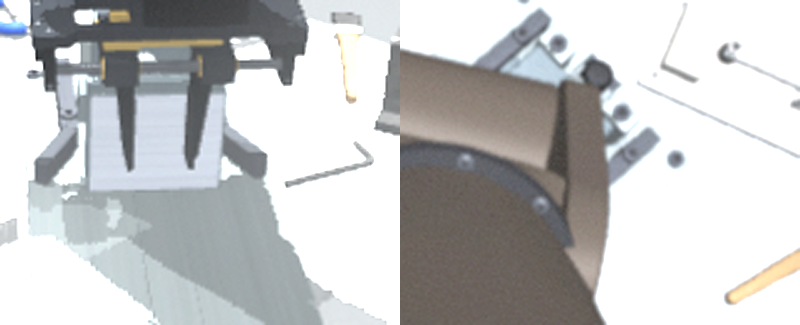

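The head's edge (right half, ~(540,45)–(580,85)) is close to the stop posts (~(560,45) and (620,115)). I'll creep in with force checks.

```bash
python3 -m inch '[[[-0.01,0,0],0,0.2],[[-0.01,0,0],0,0.2],[[-0.01,0,0],0,0.2],[[-0.01,0,0],0,0.2],[[0,0,0],0,0.2],[[0,0,0],0,0.2],[[0,0,0],0,0.2],[[0,0,0],0,0.2],[[0,0,0],0,0.2],[[0,0,0],0,0.2]]' >/dev/null; python3 st.py
```

```text
t 29.2 C [14.4 -2.1 46.6] rot [-1.799e+02 -1.000e-01  1.307e+02] F_c [-7.8 -0.1  5.8] op 0.4
```

```bash
python3 -m inch '[[[-0.01,0,0],0,0.2],[[-0.01,0,0],0,0.2],[[-0.01,0,0],0,0.2],[[-0.01,0,0],0,0.2],[[0,0,0],0,0.2],[[0,0,0],0,0.2],[[0,0,0],0,0.2],[[0,0,0],0,0.2],[[0,0,0],0,0.2],[[0,0,0],0,0.2]]' >/dev/null; python3 st.py
```

```text
t 30.45 C [16.9 -2.1 46.6] rot [-1.799e+02 -1.000e-01  1.307e+02] F_c [-8.5  0.6  6. ] op 0.4
```

```bash
python3 -m inch '[[[-0.01,0,0],0,0.2],[[-0.01,0,0],0,0.2],[[-0.01,0,0],0,0.2],[[-0.01,0,0],0,0.2],[[-0.01,0,0],0,0.2],[[0,0,0],0,0.2],[[0,0,0],0,0.2],[[0,0,0],0,0.2],[[0,0,0],0,0.2],[[0,0,0],0,0.2]]' >/dev/null; python3 st.py
```

```text
t 31.7 C [19.9 -2.1 46.6] rot [-179.9   -0.2  130.7] F_c [-8.5 -0.1  5.6] op 0.4
```

```bash
python3 -m inch '[[[-0.01,0,0],0,0.2],[[-0.01,0,0],0,0.2],[[-0.01,0,0],0,0.2],[[-0.01,0,0],0,0.2],[[0,0,0],0,0.2],[[0,0,0],0,0.2],[[0,0,0],0,0.2],[[0,0,0],0,0.2],[[0,0,0],0,0.2],[[0,0,0],0,0.2]]' >/dev/null; python3 st.py
```

```text
t 32.95 C [22.3 -2.1 46.6] rot [-1.799e+02 -1.000e-01  1.307e+02] F_c [-8.  -0.2  5.7] op 0.4
```

```bash
python3 -m inch '[[[-0.01,0,0],0,0.2],[[-0.01,0,0],0,0.2],[[-0.01,0,0],0,0.2],[[-0.01,0,0],0,0.2],[[-0.01,0,0],0,0.2],[[0,0,0],0,0.2],[[0,0,0],0,0.2],[[0,0,0],0,0.2],[[0,0,0],0,0.2],[[0,0,0],0,0.2]]' >/dev/null; python3 st.py
```

```text
t 34.2 C [24.6 -2.1 46.6] rot [-179.9   -0.2  130.7] F_c [-12.2   0.6   8.3] op 0.4
```

```bash
python3 -m inch '[[[-0.01,0,0],0,0.2],[[-0.01,0,0],0,0.2],[[-0.01,0,0],0,0.2],[[-0.01,0,0],0,0.2],[[0,0,0],0,0.2],[[0,0,0],0,0.2],[[0,0,0],0,0.2],[[0,0,0],0,0.2],[[0,0,0],0,0.2],[[0,0,0],0,0.2]]' >/dev/null; python3 st.py
```

```text
t 35.45 C [24.6 -2.4 46.6] rot [-179.8   -0.4  130.7] F_c [-25.9   1.2  14.8] op 0.4
```

Firm stop: x stays at 24.6 mm while the force rises. The frame is home, so I back off now.

```bash
python3 -m inch '[[[0.02,0,0],0,0.2],[[0.05,0,0],0,0.2],[[0.1,0,0],0,0.2],[[0.2,0,0],0,0.2],[[0.3,0,0],0,0.2],[[0.3,0,-0.2],0,0.2],[[0.3,0,-0.5],0,0.2],[[0.2,0,-0.8],0,0.2],[[0.2,0,-0.8],0,0.2],[[0.2,0,-0.8],0,0.2]]' >/dev/null
python3 -m inch '[[[0.5,0,0],0,0.2],[[0.5,0,0],0,0.2],[[0.5,0,0],0,0.2],[[0.5,0,0],0,0.2],[[0,0,0],0,0.2],[[0,0,0],0,0.2],[[0,0,0],0,0.2],[[0,0,0],0,0.2],[[0,0,0],0,0.2],[[0,0,0],0,0.2]]' >/dev/null; python3 st.py
python3 - <<'E'
from h import *
p=eyes.read_camera('side');q=eyes.read_camera('top')
for k in ['applicator_frame','stop_scale']:
    a=eyes.spot_point(k,p);b=eyes.spot_point(k,q)
    print(k,a and np.round(toC(atz(p,a[0]['centre'],54)),1),b and np.round(toC(atz(q,b[0]['centre'],54)),1))
a=cv2.resize(p['pixels'][200:330,290:450,::-1],None,fx=2.5,fy=2.5,interpolation=2);b=cv2.resize(q['pixels'][170:300,310:470,::-1],None,fx=2.5,fy=2.5,interpolation=2)
cv2.imwrite('pics/s9.png',cv2.convertScaleAbs(np.hstack([a,b]),alpha=1.8,beta=20))
E
```

```text
t 37.95 C [-202.9   -1.9  232.5] rot [-180.    -0.   130.6] F_c [-0.6  0.  -0.2] op 0.4
applicator_frame [39.7 -4.  54. ] [37.5  1.  54. ]
stop_scale [] []
```

View pics/s9.png

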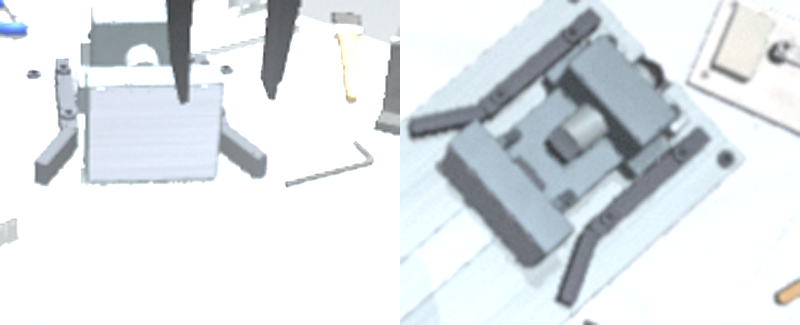

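Run:
```python
from h import *
q=eyes.read_camera('top')
def g(x,y,z): return np.round(toC(atz(q,(170+y/2.5,310+(x-400)/2.5),z)),1)
for n,x,y,z in [('footfarL',475,120,96),('footfarR',574,233,96),('footnearL',450,150,96),('footnearR',540,256,96),('headL',605,38,96),('headR',678,118,96),('headnL',565,72,96),('headnR',640,155,96)]: print(n,g(x,y,z))
m=eyes.cut_out('applicator_frame',q)[0]['mask'].astype(np.uint8)
c=max(cv2.findContours(m,0,1)[0],key=cv2.contourArea)
W=np.array([toC(atz(q,(v,u),60))[:2] for u,v in cv2.convexHull(c)[:,0,:]],np.float32);print(cv2.minAreaRect(W))
```

```text
footfarL [62.  46.3 96. ]
footfarR [ 61.1 -51.8  96. ]
footnearL [36.2 41.9 96. ]
footnearR [ 34.4 -48.5  96. ]
headL [165.5  31.9  96. ]
headR [165.3 -40.1  96. ]
headnL [129.2  32.   96. ]
headnR [129.  -41.9  96. ]
((105.95793914794922, 0.468994140625), (101.68522644042969, 154.8524169921875), 89.34684753417969)
```

Run:
```python
from h import *
q=eyes.read_camera('top')
E=np.array(q['extrinsics']);print('cam C',toC(-E[:3,:3].T@E[:3,3]))
def g(x,y,z): return np.round(toC(atz(q,(190+y/5,300+x/5),z)),1)
for n,x,y in [('Lnear',440,60),('Lfar',470,40),('Rnear1',530,130),('Rnear2',570,190),('Rfar1',560,115),('Rfar2',600,170)]: print(n,g(x,y,12),g(x,y,60))
# s9: bright line between head and post, right post
def h(x,y,z): return np.round(toC(atz(q,(170+y/2.5,310+(x-400)/2.5),z)),1)
print('rightpost px',h(685,118,60),h(678,118,60),h(678,118,96))
st=eyes.spot_point('stop_scale',q);print(st[:1])
a=eyes.read_camera('side')
for k in ['head_pad','catch']:
  for n,p in(('top',q),('side',a)):
    r=eyes.spot_point(k,p); b=eyes.boxes_of(k,p); print(k,n,[(np.round(toC(atz(p,i['centre'],12)),1),round(i['score'],2)) for i in r[:2]],[(np.round(toC(atz(p,i['centre'],30)),1),round(i['score'],2)) for i in b[:2]])
px=q['pixels'].mean(2)
# profile along cradle x at y=+-30 projected at z=60 beyond head
K=np.array([[q['fx'],0,q['cx']],[0,q['fy'],q['cy']],[0,0,1]]);rv=cv2.Rodrigues(E[:3,:3])[0]
for y in(33,-33):
    P=np.array([[*fromC(x,y),60] for x in range(140,200,2)],float)
    uv=cv2.projectPoints(P,rv,E[:3,3],K,np.array(q['distortion'],float))[0][:,0]
    print(y,[int(v) for v in cv2.remap(px.astype(np.float32),uv[:,:1].astype(np.float32),uv[:,1:].astype(np.float32),1)[:,0]])
```

```text
cam C [-114.41048227  -60.73980436  937.93175044]
Lnear [166.2  22.5  12. ] [151.6  18.1  60. ]
Lfar [179.7  20.9  12. ] [164.5  16.6  60. ]
Rnear1 [173.5 -18.3  12. ] [158.6 -20.5  60. ]
Rnear2 [169.4 -44.2  12. ] [154.7 -45.   60. ]
Rfar1 [185.7 -21.3  12. ] [170.1 -23.4  60. ]
Rfar2 [182.8 -45.9  12. ] [167.4 -46.7  60. ]
rightpost px [181.  -42.4  60. ] [177.3 -39.2  60. ] [165.3 -40.1  96. ]
[]
head_pad top [] [(array([112.3,  -2.5,  30. ]), 0.67), (array([-92.7, 131.9,  30. ]), 0.15)]
head_pad side [] [(array([113.6,  -3.2,  30. ]), 0.92)]Traceback (most recent call last):
  File "<stdin>", line 13, in <module>
ValueError: it knows: applicator_frame, cradle, head_front, head_pad, hex_key, rail_mouth, spare_anvil, spare_punch, stop_scale
```

```bash
python3 -c "
from h import *
print(env.state()['t'],env.job_done())"
```

```text
the job is handed in; nothing more can be done
38.7 None
```

I tipped the frame onto its back, slid it between the rails to a firm stop and handed the job in at 38.7 s. The cameras show it square and centred, with its sole about 35 mm past the cradle's origin. The catch is hidden under the frame, so I inferred that it snapped up from the firm stop and didn't see it. At that stop the measured force briefly reached about 30 N in total, right at the limit, and the hand-in gave no verdict.

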